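# Cross-stack carved slats on the drying stand

### The arm

A 6-joint arm with a two-finger parallel gripper is mounted at the origin on the work surface. World frame = base frame: x ahead of the robot, y to its left, z up, the work surface at z = 0. Lengths are in mm, angles in rad, forces in N, time in s.
With the tool pointing down it reaches from about 300 to 775 mm from the base axis. Payload 14.6 kg.
Tool frame: the origin (TCP) lies on the centre line of the jaws, within the pads' length; the fingertips stand 19 mm ahead of it and the grasp point (between the pads) is the TCP (bot.tip_reach is the distance from the TCP to the fingertips, in mm); y points along the fingers, x is the direction in which the jaws open and shut, and the axes are right-handed (so a half turn about y gives the same grasp; the last joint's range is limited). The gripper opens to 85 mm and grips with 20 to 120 N. Pads are 22 mm wide; open, the fingers measure 114 mm over their backs; the gripper's body (76 mm by 85 mm) begins 54 mm behind the grasp point. The pads swing forward as they close: fully open they stand 13 mm farther back than shut.
Start: joints at [-1.404, 0.3, 1.521, -0, 1.321, -0.067], TCP at [127.415, -535.028, 250.281] pointing down, gripper open.
Joint ranges: [-3.03, 3.03], [-0.79, 2.21], [0.23, 2.52], [-1.04, 4.18], [0, 3.07], [-2.55, 2.55]. Speed limits (rad/s): [2.22, 2.22, 2.57, 3.14, 3.14, 3.14].

### API

Orientations are given as a unit quaternion [w, x, y, z].
In Python, from rig import bot gives the robot as it stands. Calls block until the motion is done:
- bot.move_to(position, orientation): joint-space move of the TCP to a pose.
- bot.servo_line(position, attitude=None, speed=150, until_force=None): straight line of the TCP; attitude=None keeps the orientation; speed is the mean speed in mm/s. With until_force (N) it stops when the force on the tool has changed by that much, and returns True; else False.
- bot.move_joints(angles): joint-space move.
- bot.move_gripper(opening, grip_force=None): finger opening in mm; grip_force is the grip in N (None keeps the last); returns when the fingers have stopped.
- bot.dwell(seconds).
- bot.ik(position, orientation): joint angles nearest the present ones, or None.
- bot.read_state(): the state.
- bot.read_camera(name): name is "scene" or "top" or "wrist"; returns a dict with "image" (400x640x3 uint8, blue, green, red), "depth" (400x640 float32, mm along the optical axis (not along the pixel's ray), 0 where there is no reading), "fovy" (degrees; the focal length in pixels is half the picture's height over the tangent of half this angle, whatever the lens; pixels are square), "cx", "cy" (the principal point, pixels), "eye" and "attitude" of the camera in the world; the wrist camera has in their place "mount" (4x4, takes a point from camera to tool coordinates, whose origin is the TCP and whose axes are the tool frame's). Camera axes: x right, y down, z forward; pixel columns grow to the right and rows downward; lengths in mm; the calibration is good to about 2 mm. A picture is of the moment at which its call begins: read the wrist's pose just before it.
A pose or a line that the arm cannot do raises bot.MotionError and nothing moves.
- bot.finish_job(): hands the job in, once; it reports no verdict.
The state is a dict: "clock": time; "joint_positions": joint angles; "qvel": joint speeds; "effort": joint torques, N m; "ee_pos": TCP position; "tool_rot": TCP orientation; "ft_force": force on the tool from outside, world axes, zero at the start; "moment": the same for the moment, N m; "grip_width": finger opening in mm.
Only numpy, scipy, OpenCV 4.12 (cv2) and the standard library are available. Lean on these libraries where they do the work, as an engineer would, in place of code of your own. Each camera call takes 0.05 s, during which the arm holds its last target.

### The job

Stack the four carved slats crosswise on the drying stand so that air can reach them. Take them off the sloping rack: first lay the two pale slats across the two metal rails, one over each pair of green bands and centred, then lay the two dark slats across the pale ones, one directly above each rail and centred. Set each slat down flat without dropping it, let go, and leave the other things on the table as they are.

Things in the scene. Friction and masses are not known exactly. Their poses are not given: they have to be found in the camera images.
- rack: fixed sloping rack: grey board 180 long x 270 wide, tilted 40 deg from level, falling towards its +x (low edge roughly away from the robot, high edge nearer it), with a 10 high metal ledge along the low edge. Origin on the table under the board's centre, z up, y along the ledge; board surface 75 above the origin, top edge 133. Four slats side by side, 64 apart, 32 to 44 free between neighbours
- stand: fixed drying stand: wooden base 160 x 160 x 12 with two aluminium rails, each 160 long x 16 wide x 16 high, running along its y at x = -45 and +45; rail tops 28 above the table. Each rail bears two green bands, 26 wide, at y = -45 and +45. Origin at the centre of the base's underside, on the table, z up
- mark_l (a point): point midway between the two rails at the stand's y = +45, level with the rail tops: under the centre of a pale slat that is laid along the stand's x over this pair of green bands
- mark_r (a point): the same for the pair of green bands at the stand's y = -45
- rail_near (a point): middle of the top of the rail at the stand's x = -45; a dark slat goes directly above this rail, along the stand's y, on top of the pale slats (its underside 16 above the rail top)
- rail_far (a point): the same for the rail at the stand's x = +45
- light_a_c (a point): pale birch slat, 150 long x 26 wide x 16 thick, about 40 g, carved lines on its upper face; the point is its centre, x along its length (downhill on the rack), y across its width, z through its thickness (square to the slope). At the start it lies on the sloping rack, its length down the slope, its lower end against the ledge
- dark_a_c (a point): dark walnut slat, 150 long x 26 wide x 16 thick, about 40 g, carved lines on its upper face; the point is its centre, x along its length (downhill on the rack), y across its width, z through its thickness (square to the slope). At the start it lies on the sloping rack, its length down the slope, its lower end against the ledge
- light_b_c (a point): pale birch slat, 150 long x 26 wide x 16 thick, about 40 g, carved lines on its upper face; the point is its centre, x along its length (downhill on the rack), y across its width, z through its thickness (square to the slope). At the start it lies on the sloping rack, its length down the slope, its lower end against the ledge
- dark_b_c (a point): dark walnut slat, 150 long x 26 wide x 16 thick, about 40 g, carved lines on its upper face; the point is its centre, x along its length (downhill on the rack), y across its width, z through its thickness (square to the slope). At the start it lies on the sloping rack, its length down the slope, its lower end against the ledge
- golfpot: bystander: turned wooden pot, 76 across x 112 high with a green top and a thin red-and-white flag to 192; origin at its foot, z up
- pencil: bystander: flat orange carpenter's pencil, 110 x 14 x 8, along its x; origin at its underside
- comb: bystander: ridged piece of wood 44 x 24 x 17; origin at the centre of its underside
- knife: bystander: carving knife, about 180 x 22 x 18, wooden handle to -x; origin at the underside where blade and handle meet
- case: bystander: blue spectacle case 160 x 60 x 35; origin at the centre of its underside
- mug: bystander: blue mug 80 across x 90 high, handle to its +y; origin at its foot
- wax: bystander: round brass-coloured wax tin, 64 across x 45 high; origin at its foot
There are look-alikes about, which are no part of the job. What is shaped like the part that bears dark_a_c but blue or red is not meant.

How it is judged (in metres and radians):
On the way, in this order (a step that is already met when the one before it is completed fails the run):
1. both pale slats lie flat across the rails, one on each pair of green bands, let go (z of light_a_c in the frame of stand between 0.032 and 0.04 m and angle between the x axis of each of light_a_c, light_b_c and the x axis of stand, either way round below 0.15 rad and angle between the z axis of each of light_a_c, light_b_c and the z axis of stand, either way round below 0.08 rad and linear speed of each of light_a, light_b below 0.02 m/s and contact force between the fingers and light_a below 0.1 N and z of light_b_c in the frame of stand between 0.032 and 0.04 m and contact force between the fingers and light_b below 0.1 N and ((x of light_a_c in the frame of stand between -0.012 and 0.012 m and y of light_a_c in the frame of stand between 0.033 and 0.057 m and x of light_b_c in the frame of stand between -0.012 and 0.012 m and y of light_b_c in the frame of stand between -0.057 and -0.033 m) or (x of light_a_c in the frame of stand between -0.012 and 0.012 m and y of light_a_c in the frame of stand between -0.057 and -0.033 m and x of light_b_c in the frame of stand between -0.012 and 0.012 m and y of light_b_c in the frame of stand between 0.033 and 0.057 m))), for 0.2 s.
2. both dark slats lie flat across the pale ones, one above each rail, let go (all of step 1 and z of dark_a_c in the frame of stand between 0.048 and 0.056 m and angle between the x axis of each of dark_a_c, dark_b_c and the y axis of stand, either way round below 0.15 rad and angle between the z axis of each of dark_a_c, dark_b_c and the z axis of stand, either way round below 0.08 rad and linear speed of each of dark_a, dark_b below 0.02 m/s and contact force between the fingers and dark_a below 0.1 N and z of dark_b_c in the frame of stand between 0.048 and 0.056 m and contact force between the fingers and dark_b below 0.1 N and ((x of dark_a_c in the frame of stand between 0.033 and 0.057 m and y of dark_a_c in the frame of stand between -0.012 and 0.012 m and x of dark_b_c in the frame of stand between -0.057 and -0.033 m and y of dark_b_c in the frame of stand between -0.012 and 0.012 m) or (x of dark_a_c in the frame of stand between -0.057 and -0.033 m and y of dark_a_c in the frame of stand between -0.012 and 0.012 m and x of dark_b_c in the frame of stand between 0.033 and 0.057 m and y of dark_b_c in the frame of stand between -0.012 and 0.012 m))), for 0.2 s.
At the end, for the whole second after the job is handed in: Pale slats on the green bands along the stand's x, dark slats on them above the rails along its y; each centre within 12 mm in the stand's x and y and 4 mm in height, direction within 0.15 rad, face within 0.08 rad of level; all released and at rest (all of step 2); the robot touches nothing.
It fails at once if a slat is dropped (it falls freely, faster than 0.45 m/s) ((contact force between light_a and anything else below 0.02 N and linear speed of light_a above 0.45 m/s) or (contact force between light_b and anything else below 0.02 N and linear speed of light_b above 0.45 m/s) or (contact force between dark_a and anything else below 0.02 N and linear speed of dark_a above 0.45 m/s) or (contact force between dark_b and anything else below 0.02 N and linear speed of dark_b above 0.45 m/s)).
It fails at once if a bystander (pot, pencil, ridged piece, knife, case, mug, tin) is shifted more than 30 mm or tipped (distance of any of golfpot, pencil, comb, knife, case, mug, wax from where it was at the start of the episode above 0.03 m or angle between any of golfpot, pencil, comb, knife, case, mug, wax's own z axis and vertical above 0.4 rad).
It also fails if it takes over 72 s, if anything falls off the work surface, if the arm or the gripper's body presses on something with over 40 N, if the wrist force passes 120 N, or if a joint passes its speed limit or range.

## Working session

There is one attempt and no reset: what is moved stays moved. The work goes in short steps, each a Python script; the robot and the scene stay as the last script left them, time stands still between calls to the robot, and variables do not carry over. Pictures are saved under pics/ and viewed, and the job is handed in when it is done.

```bash
ls; mkdir -p pics; cat > h.py <<'E'
import numpy as np, cv2
from rig import bot
from scipy.spatial.transform import Rotation as R
def rot(q): return R.from_quat([q[1],q[2],q[3],q[0]])
def quat(r):
    q=r.as_quat(); return [q[3],q[0],q[1],q[2]]
E
python3 - <<'E'
from h import *
s=bot.read_state(); print(s)
for n in ("scene","top","wrist"):
    c=bot.read_camera(n); cv2.imwrite(f"pics/{n}0.png",c["image"]); np.savez(f"{n}0.npz",**c)
    print(n,{k:v for k,v in c.items() if k not in("image","depth")}, (c["depth"]>0).mean())
E
```

```text
pics
{'clock': 0.0, 'joint_positions': array([-1.40356288e+00,  3.00499596e-01,  1.52157372e+00, -1.03790069e-05,
        1.32069035e+00, -6.65752733e-02]), 'qvel': array([ 0.00060895, -0.00093379, -0.00159414, -0.0004493 , -0.00068022,
        0.00200024]), 'effort': array([ 4.50698033e-03, -5.43492222e+01, -3.61790013e+01,  1.25749066e-04,
        4.08301232e-03, -1.78498078e-05]), 'ee_pos': array([ 127.40020369, -534.82984378,  249.70878202]), 'tool_rot': array([ 0.55518185, -0.55463181,  0.43857681, -0.43795782]), 'ft_force': array([ 0.01391168, -0.38333894, -0.66900511]), 'moment': array([-0.00458103,  0.03416322, -0.00284933]), 'grip_width': 85.50430689746082}
scene {'fovy': 54.86226447328946, 'cx': 314.32417428806565, 'cy': 199.38136300947315, 'eye': array([1488.07969633,  180.35920663,  747.83427623]), 'attitude': array([-0.29882688,  0.56683039,  0.6723932 , -0.37053096])} 0.99594140625
top {'fovy': 51.98296882969435, 'cx': 320.55831878485077, 'cy': 198.56779016025416, 'eye': array([ 433.73909215,    1.29799575, 1188.47916337]), 'attitude': array([ 0.01649082, -0.70374701,  0.70961194, -0.03031672])} 0.99578125
wrist {'fovy': 61.52579530579544, 'cx': 320.3640654619544, 'cy': 204.93214055515583, 'mount': array([[ 9.99999614e-01,  5.28761996e-04, -7.01044734e-04,
        -9.75588340e-01],
       [ 8.30750242e-04, -3.11084631e-01,  9.50381851e-01,
        -1.23731632e+02],
       [ 2.84441562e-04, -9.50382067e-01, -3.11084951e-01,
         7.96062099e+01],
       [ 0.00000000e+00,  0.00000000e+00,  0.00000000e+00,
         1.00000000e+00]])} 0.9957421875
```

View pics/scene0.png

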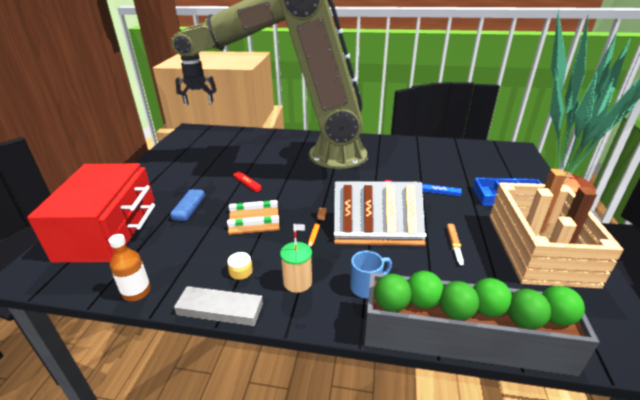

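View pics/top0.png

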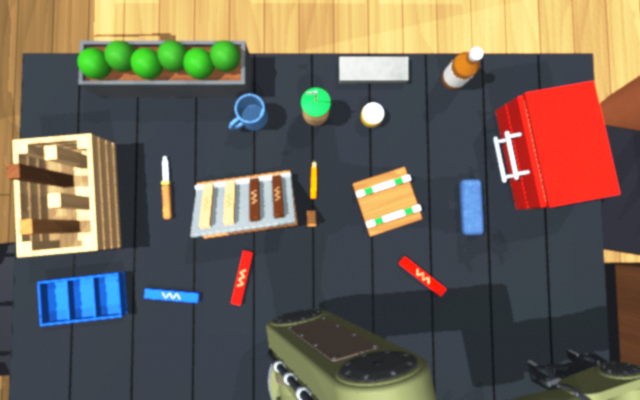

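View pics/wrist0.png

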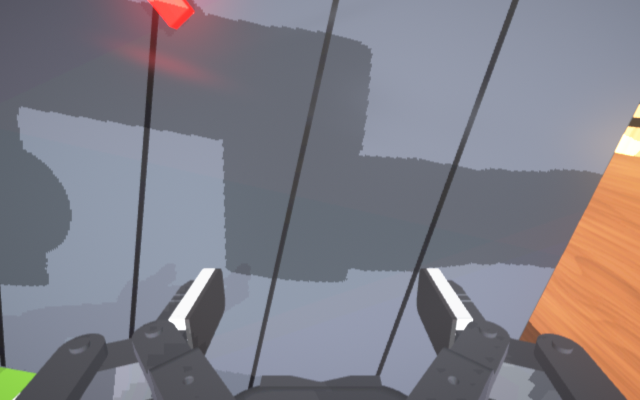

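Top view: the pale slats on the rack are at (206,207) and (229,202), the dark ones at (254,198) and (279,196), and the stand is at (388,202). Things that could be mistaken for them: the blue bar (172,296), the red bars (242,278) and (423,277), and the wooden pieces in the crate (45,175), (55,228) and (70,200). By the description I choose the four on the rack. I'll check that in a close crop and measure.

```bash
cat >> h.py <<'E'
def cloud(c,pose=None):
    f=200/np.tan(np.radians(c["fovy"])/2)
    v,u=np.mgrid[0:400,0:640]
    d=c["depth"]
    P=np.stack([(u-c["cx"])/f*d,(v-c["cy"])/f*d,d],-1)
    if pose is None:
        return P@rot(c["attitude"]).as_matrix().T+c["eye"]
    p,q=pose; M=c["mount"]
    return (P@M[:3,:3].T+M[:3,3])@rot(q).as_matrix().T+p
E
python3 - <<'E'
from h import *
c=dict(np.load("top0.npz")); im=c["image"]
cv2.imwrite("pics/crop0.png",cv2.resize(im[150:250,170:440],None,fx=2.9,fy=2.9,interpolation=cv2.INTER_NEAREST))
P=cloud(c)
for n,uv in dict(pA=(205,207),pB=(229,202),dA=(254,198),dB=(279,196),board=(242,200),base=(390,203),pencil=(313,180),comb=(311,218),case=(471,207),knife=(166,190),pot=(316,105),mug=(250,112),wax=(372,115),red1=(242,278),red2=(423,277)).items():
    print(n,P[uv[1],uv[0]].round(0))
f=200/np.tan(np.radians(c["fovy"])/2); print(f)
E
```

```text
pA [486. 286.  96.]
pB [499. 223.  94.]
dA [510. 158.  88.]
dB [514.  91.  94.]
board [506. 193.  68.]
base [ 497. -222.   11.]
pencil [566.  -1.   9.]
comb [456.   6.  18.]
case [ 483. -446.   40.]
knife [539. 418.  18.]
pot [755. -10. 113.]
mug [767. 181.   7.]
wax [ 746. -170.   44.]
red1 [289. 201.  16.]
red2 [ 286. -310.   19.]
410.2154968106294
```

View pics/crop0.png

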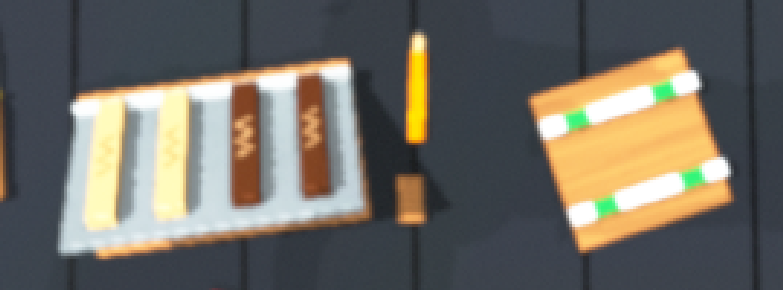

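The crop shows two pale slats on the left and two dark slats with zigzags on the right, all on the rack. The stand's rails carry green bands, and neither red nor blue bars lie among the slats.

```bash
cat >> h.py <<'E'
def slatfit(P,mask):
    """3D points of a face -> centre of bounding rect in fitted plane, long axis, normal"""
    Q=P[mask]; m=np.median(Q,0)
    for _ in range(3):
        U,S,V=np.linalg.svd(Q-Q.mean(0),full_matrices=False); n=V[2]*np.sign(V[2][2])
        d=(Q-Q.mean(0))@n; Q=Q[abs(d-np.median(d))<3]
    U,S,V=np.linalg.svd(Q-Q.mean(0),full_matrices=False); n=V[2]*np.sign(V[2][2])
    c0=Q.mean(0); a=V[0]; b=np.cross(n,a)
    r=cv2.minAreaRect(np.stack([(Q-c0)@a,(Q-c0)@b],1).astype(np.float32))
    box=cv2.boxPoints(r); e=[box[1]-box[0],box[2]-box[1]]; e=max(e,key=np.linalg.norm); e=e/np.linalg.norm(e)
    x=e[0]*a+e[1]*b; x*=np.sign(x[0])
    return c0+r[0][0]*a+r[0][1]*b,x,n,sorted(r[1])
def comps(m,lo,hi):
    n,l,s,c=cv2.connectedComponentsWithStats(m.astype(np.uint8))
    return [l==i for i in range(1,n) if lo<=s[i][4]<=hi]
E
python3 - <<'E'
from h import *
c=dict(np.load("top0.npz")); im=c["image"]; P=cloud(c); hsv=cv2.cvtColor(im,cv2.COLOR_BGR2HSV)
H,S,V=[hsv[...,i].astype(int) for i in range(3)]
roi=np.zeros((400,640),bool); roi[160:245,185:310]=1
for n,uv in dict(pA=(205,207),dA=(250,198),bd=(242,200),wood=(390,203),g=(367,190),rail=(388,185)).items(): print(n,hsv[uv[1],uv[0]])
pale=roi&(S>50)&(V>190)&(H>15)&(H<40)
dark=roi&(V<150)&(S>120)&(H<20)
for nm,m in(("pale",pale),("dark",dark)):
    for k in comps(m,100,2000):
        v,u=np.nonzero(k); print(nm,k.sum(),u.mean().round(),v.mean().round(),*[np.round(x,3) for x in slatfit(P,k)])
roi[:]=0; roi[160:245,345:430]=1
g=roi&(H>45)&(H<80)&(S>100)
for k in comps(g,5,500):
    v,u=np.nonzero(k); print("g",k.sum(),u.mean(),v.mean(),P[k].mean(0).round(1))
E
```

```text
pA [ 26  83 255]
dA [ 12 121 167]
bd [ 96  23 222]
wood [ 18 146 251]
g [ 71 192 247]
rail [  0   0 255]
pale 432 229.0 202.0 [510.529 227.292  74.147] [ 0.734  0.116 -0.67 ] [0.103 0.955 0.278] [ 22.177 175.588]
pale 452 206.0 205.0 [501.123 289.291  74.114] [ 0.743  0.121 -0.658] [0.142 0.933 0.332] [ 21.95  175.492]
dark 231 278.0 198.0 [452.56   48.796 609.673] [ 0.121  0.087 -0.989] [-0.064  0.995  0.08 ] [ 103.335 1157.509]
dark 251 254.0 201.0 [448.874  83.79  608.529] [ 0.114  0.14  -0.984] [-0.     0.99   0.141] [ 102.935 1167.437]
g 39 398.1025641025641 180.84615384615384 [ 556.5 -237.    57.7]
g 38 368.3157894736842 190.73684210526315 [ 529.3 -153.7   58.5]
g 39 408.28205128205127 210.82051282051282 [ 473.8 -270.8   28. ]
g 37 378.4054054054054 220.51351351351352 [ 447.  -185.1   28.1]
```

```bash
cat >> h.py <<'E'
def tool(approach,jaw):
    y=np.array(approach,float); y/=np.linalg.norm(y)
    x=np.array(jaw,float); x-=x@y*y; x/=np.linalg.norm(x)
    return quat(R.from_matrix(np.stack([x,y,np.cross(x,y)],1)))
E
python3 - <<'E'
from h import *
s=bot.read_state(); print(rot(s["tool_rot"]).as_matrix().round(2)); print(bot.tip_reach)
yaw=0.1
for yr,nm in ((0.14,"rack"),):
  d=np.array([np.cos(yr),np.sin(yr),0]); l=np.array([-np.sin(yr),np.cos(yr),0]); z=np.array([0,0,1.])
  for xy in ((502,289),(510,227),(515,160),(518,95)):
   for a in (0,10,20,30,40):
    t=np.radians(a); ap=-(np.cos(t)*z+np.sin(t)*d)
    for h in (0,80):
     print(xy,a,h,[ (None if (q:=bot.ik(np.array([*xy,95.])-ap*h,tool(ap,sg*l))) is None else q.round(2).tolist()) for sg in (1,-1)])
ys=0.303
d=np.array([np.cos(ys),np.sin(ys),0]); l=np.array([-np.sin(ys),np.cos(ys),0])
C=np.array([502,-212,0])
for nm,p,ax in (("pl",C+45*l,d),("pr",C-45*l,d),("dn",C-45*d,l),("df",C+45*d,l)):
  for sl in (1,-1):
   for lean in (0,10,20,30,40):
    t=np.radians(lean); ap=-(np.cos(t)*z-np.sin(t)*sl*ax)
    jw=np.cross(z,ax)
    print(nm,sl,lean,[ (None if (q:=bot.ik(p+[0,0,h],tool(ap,sg*jw))) is None else q.round(2).tolist()) for sg in (1,-1) for h in (50,150)])
E
```

```text
[[ 0.23 -0.    0.97]
 [-0.97  0.    0.23]
 [-0.   -1.    0.  ]]
19.0
(502, 289) 0 0 [[0.46, 0.53, 1.58, -0.0, 1.03, -1.25], [0.46, 0.53, 1.58, -0.0, 1.03, 1.89]]
(502, 289) 0 80 [[0.46, 0.43, 1.52, -0.0, 1.19, -1.25], [0.46, 0.43, 1.52, -0.0, 1.19, 1.89]]
(502, 289) 10 0 [[0.44, 0.61, 1.47, 0.05, 1.23, -1.29], [0.44, 0.61, 1.47, 0.05, 1.23, 1.85]]
(502, 289) 10 80 [[0.43, 0.54, 1.37, 0.05, 1.4, -1.29], [0.43, 0.54, 1.37, 0.05, 1.4, 1.85]]
(502, 289) 20 0 [[0.42, 0.69, 1.35, 0.1, 1.43, -1.32], [0.42, 0.69, 1.35, 0.1, 1.43, 1.82]]
(502, 289) 20 80 [[0.41, 0.66, 1.21, 0.09, 1.6, -1.31], [0.41, 0.66, 1.21, 0.09, 1.6, 1.83]]
(502, 289) 30 0 [[0.41, 0.78, 1.24, 0.13, 1.63, -1.33], [0.41, 0.78, 1.24, 0.13, 1.63, 1.81]]
(502, 289) 30 80 [[0.39, 0.79, 1.05, 0.13, 1.81, -1.32], [0.39, 0.79, 1.05, 0.13, 1.81, 1.82]]
(502, 289) 40 0 [[0.4, 0.88, 1.13, 0.17, 1.82, -1.33], [0.4, 0.88, 1.13, 0.17, 1.82, 1.81]]
(502, 289) 40 80 [[0.38, 0.93, 0.88, 0.17, 2.01, -1.31], [0.38, 0.93, 0.88, 0.17, 2.01, 1.83]]
(510, 227) 0 0 [[0.35, 0.49, 1.64, -0.0, 1.01, -1.36], [0.35, 0.49, 1.64, -0.0, 1.01, 1.78]]
(51
[... 7699 characters left out ...]
1 40 [[-0.57, 0.86, 1.28, 0.42, 1.58, 2.14], [-0.57, 0.73, 1.25, 0.43, 1.72, 2.21], [-0.57, 0.86, 1.28, 0.42, 1.58, -1.0], [-0.57, 0.73, 1.25, 0.43, 1.72, -0.94]]
df -1 0 [[-0.41, 0.6, 1.59, -0.0, 0.95, 2.43], [-0.41, 0.46, 1.54, -0.0, 1.14, 2.43], [-0.41, 0.6, 1.59, -0.0, 0.95, -0.72], [-0.41, 0.46, 1.54, -0.0, 1.14, -0.72]]
df -1 10 [None, None, [-0.36, 0.57, 1.67, -0.19, 0.81, -0.54], [-0.36, 0.42, 1.61, -0.16, 1.01, -0.58]]
df -1 20 [None, None, [-0.3, 0.55, 1.73, -0.44, 0.71, -0.29], [-0.3, 0.39, 1.68, -0.37, 0.9, -0.4]]
df -1 30 [None, None, [-0.25, 0.55, 1.78, -0.76, 0.67, 0.03], [-0.25, 0.38, 1.74, -0.62, 0.83, -0.17]]
df -1 40 [None, None, None, [-0.19, 0.39, 1.79, -0.9, 0.81, 0.1]]
```

```bash
cat > look.py <<'E'
from h import *
def wv(name):
    s=bot.read_state(); c=bot.read_camera("wrist")
    cv2.imwrite(f"pics/{name}.png",c["image"]); np.savez(f"{name}.npz",pp=s["ee_pos"],pq=s["tool_rot"],**c); print(name,s["clock"],s["ee_pos"].round(1))
E
python3 - <<'E'
from look import *
z=np.array([0,0,1.])
ys=0.303; d=np.array([np.cos(ys),np.sin(ys),0]); l=np.array([-np.sin(ys),np.cos(ys),0])
bot.move_to(np.array([502,-212,210])-40*d,tool(-z,-l)); bot.dwell(.3); wv("stand1")
yr=.12; d=np.array([np.cos(yr),np.sin(yr),0]); l=np.array([-np.sin(yr),np.cos(yr),0]); t=np.radians(40)
n=np.cos(t)*z+np.sin(t)*d; dn=np.cos(t)*d-np.sin(t)*z
bot.move_to(np.array([508,190,80])+135*n-40*dn,tool(-n,-l)); bot.dwell(.3); wv("rack1")
E
```

```text
stand1 2.1333 [ 463.7 -224.3  210. ]
rack1 4.075 [563.9 196.2 209.4]
```

View pics/stand1.png

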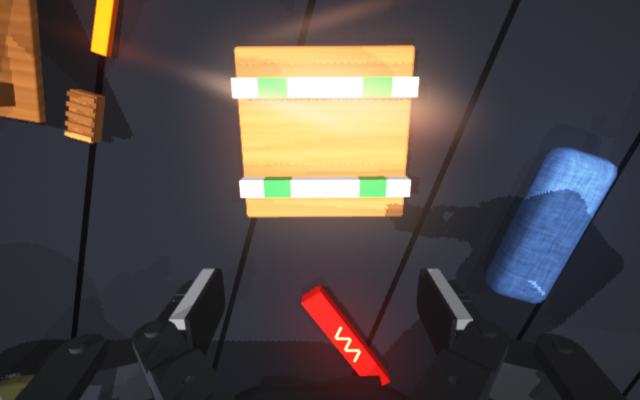

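View pics/rack1.png

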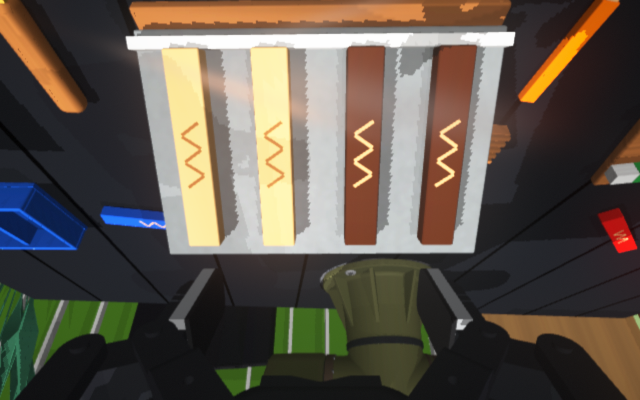

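Stand view: rails at rows 87 and 187, with green bands at columns 272/377 and 278/372. Rack view: pale slats at (190,145) and (272,145), dark slats at (363,145) and (447,145). Next I measure both.

```bash
cat > meas.py <<'E'
from h import *
def load(n):
    c=dict(np.load(n+".npz")); P=cloud(c,(c["pp"],c["pq"])); P[c["depth"]<=0]=np.nan
    hsv=cv2.cvtColor(c["image"],cv2.COLOR_BGR2HSV).astype(int)
    return c,P,hsv
def rays(c,uv):
    f=200/np.tan(np.radians(c["fovy"])/2); uv=np.atleast_2d(uv)
    r=np.stack([(uv[:,0]-c["cx"])/f,(uv[:,1]-c["cy"])/f,np.ones(len(uv))],1)
    M=c["mount"]; Rw=rot(c["pq"]).as_matrix()
    return Rw@M[:3,3]+c["pp"], r@M[:3,:3].T@Rw.T
def cast(c,uv,p0,n):
    o,r=rays(c,uv); t=((np.asarray(p0)-o)@n)/(r@n); return o+r*t[:,None]
E
python3 - <<'E'
from meas import *
c,P,h=load("stand1"); H,S,V=h[...,0],h[...,1],h[...,2]
roi=np.zeros((400,640),bool); roi[30:235,215:440]=1
print("base z",np.nanmedian(P[120:170,270:380,2]),"table",np.nanmedian(P[230:260,240:300,2]),"rail z",np.nanmedian(P[185:190,300:340,2]),np.nanmedian(P[85:90,300:340,2]))
g=roi&(H>45)&(H<80)&(S>100); B=[]
for k in comps(g,50,5000):
    cn=cv2.findContours(k.astype(np.uint8),cv2.RETR_EXTERNAL,cv2.CHAIN_APPROX_NONE)[0][0]
    q=cv2.minAreaRect(cn)
    p=cast(c,q[0],[0,0,28],np.array([0,0,1.]))[0]; B.append(p); print("band",k.sum(),np.round(q[0],1),np.round(q[1],1),p.round(1),np.nanmedian(P[k],0).round(1))
B=np.array(B); print("ctr",B.mean(0))
m=roi&(P[...,2]>24)&(P[...,2]<34)
for k in comps(m,300,9000):
    Q=P[k][:,:2].astype(np.float32); r=cv2.minAreaRect(Q); print("rail",k.sum(),np.round(r[0],1),np.round(r[1],1),r[2])
m=roi&(P[...,2]>6)&(P[...,2]<20)
Q=P[max(comps(m,100,99999),key=np.sum)][:,:2].astype(np.float32); print("base",cv2.minAreaRect(Q))
c,P,h=load("rack1"); H,S,V=h[...,0],h[...,1],h[...,2]
roi[:]=0; roi[46:250,150:480]=1
pale=roi&(S>60)&(V>150)&(H>12)&(H<40)
dark=roi&(V<170)&(S>100)&(H<20)
for nm,m in(("pale",pale),("dark",dark)):
    m=cv2.morphologyEx(m.astype(np.uint8),cv2.MORPH_CLOSE,np.ones((9,9)))>0
    for k in comps(m,1500,20000):
        v,u=np.nonzero(k); kk=k&np.isfinite(P[...,0])
        print(nm,k.sum(),u.mean().round(1),v.mean().round(1),*[np.round(x,3) for x in slatfit(P,kk)])
E
```

```text
base z 11.98520484447171 table 0.024223794486914585 rail z 28.0101713782786 27.856659727445958
band 454 [276.5 187.5] [17. 25.] [ 448.  -184.7   28. ] [ 448.1 -184.9   28.2]
band 462 [372.5 187.5] [17. 25.] [ 475.  -270.9   28. ] [ 475.  -270.8   28.2]
ctr [ 461.49461609 -227.78974102   28.        ]
rail 3723 [ 547. -201.] [ 16.4 160.5] 17.76927375793457
rail 2998 [ 461.4 -228.3] [ 17.1 160.1] 17.499603271484375
base ((503.79693603515625, -214.67457580566406), (74.38117218017578, 160.41946411132812), 17.664352416992188)
pale 7020 273.6 142.0 [504.732 225.464  86.784] [ 0.76   0.101 -0.642] [0.637 0.084 0.766] [ 26.162 148.938]
pale 6953 191.8 141.9 [496.681 286.079  86.887] [ 0.76   0.102 -0.642] [0.637 0.081 0.766] [ 26.633 149.262]
dark 6518 362.4 144.2 [513.365 159.117  86.816] [ 0.76   0.1   -0.642] [0.637 0.086 0.766] [ 25.6   149.167]
dark 7291 445.7 143.0 [521.701  96.958  86.611] [ 0.76   0.101 -0.642] [0.635 0.094 0.767] [ 26.137 147.758]
```

```bash
cat > pp.py <<'E'
from look import *
z=np.array([0,0,1.])
dn=np.array([.760,.101,-.642]); dn/=np.linalg.norm(dn)
n=np.array([.637,.0845,.766]); n-=n@dn*dn; n/=np.linalg.norm(n); l=np.cross(n,dn)
ys=np.arctan2(27.3,85.6); sx=np.array([np.cos(ys),np.sin(ys),0]); sy=np.array([-np.sin(ys),np.cos(ys),0])
C=np.array([504.2,-214.6,0])
OFF=5.5
FACE=dict(lb=[504.7,225.5,86.8],la=[496.7,286.1,86.9],da=[513.4,159.1,86.8],db=[521.7,97.0,86.6])
def st(m):
    s=bot.read_state(); print(m,round(s["clock"],2),s["ee_pos"].round(1),"w",round(s["grip_width"],1),"F",s["ft_force"].round(1)); return s
def pick(k,sg):
    f=np.array(FACE[k]); q=tool(-n,sg*l)
    bot.move_gripper(46)
    bot.move_to(f+n*60,q); st("pre")
    h=bot.servo_line(f+n*OFF,speed=60,until_force=12); s=st(f"at {h}"); print("err",(s["ee_pos"]-f-n*OFF).round(2))
    bot.move_gripper(20,grip_force=40); st("grip")
    bot.servo_line(f+n*90,speed=120); st("lift")
def place(xy,ztop,jaw):
    p=C+sx*xy[0]+sy*xy[1]; q=tool(-z,jaw)
    bot.move_to(p+z*(ztop+16+OFF+70),q); st("above")
    bot.servo_line(p+z*(ztop+16+OFF+10),speed=80)
    h=bot.servo_line(p+z*(ztop+16+OFF+0.3),speed=15,until_force=4); st(f"down {h}")
    bot.move_gripper(44); st("open")
    bot.servo_line(p+z*(ztop+16+OFF+90),speed=120); st("up")
E
python3 - <<'E'
from pp import *
pick("lb",-1); wv("held1")
E
```

```text
pre 5.03 [543.2 230.5 133.6] w 46.4 F [ 0.3 -0.8  1.2]
at False 6.09 [508.5 226.   91.3] w 46.1 F [ 0.4  0.2 -0.1]
err [0.28 0.03 0.3 ]
grip 6.4 [508.5 226.   91.3] w 24.7 F [3.1 0.8 4.2]
lift 7.26 [561.5 233.1 155.1] w 25.1 F [ 0.2  0.4 -1.2]
held1 7.2583 [561.5 233.1 155.1]
```

View pics/held1.png

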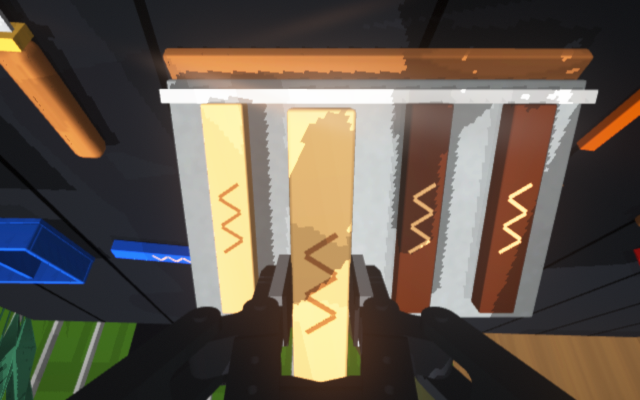

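The pale slat is held centred between the fingers at columns 288–355, and the other three lie undisturbed. I check its pose in the hand before placing it.

```bash
cat >> meas.py <<'E'
def inhand(name,dark=False):
    c,P,h=load(name); H,S,V=h[...,0],h[...,1],h[...,2]
    roi=np.zeros((400,640),bool); roi[60:400,280:365]=1
    T=(P-c["pp"])@rot(c["pq"]).as_matrix()  # tool coords
    m=roi&np.isfinite(T[...,0])&(abs(T[...,0])<12)&(abs(T[...,1]-5)<9)
    Q=T[m]; A=np.c_[Q[:,2],np.ones(len(Q))]; b=np.linalg.lstsq(A,Q[:,1],rcond=None)[0]
    print(name,"tool-y of face = %.4f*z + %.2f"%tuple(b),"z range",Q[:,2].min().round(1),Q[:,2].max().round(1),"x",Q[:,0].min().round(1),Q[:,0].max().round(1),len(Q))
E
python3 -c "
from meas import *
inhand('held1')"
```

```text
held1 tool-y of face = 0.0022*z + 5.88 z range -54.1 75.1 x -12.0 12.0 15433
```

It is held level (0.002 rad), offset 5.9 mm, with its front end at +75, so it is centred. Placing it now.

```bash
python3 - <<'E'
from pp import *
place((0,45),28,-sy); wv("pl1")
E
```

```text
above 8.83 [ 491.  -171.2  119.5] w 24.7 F [ 0.2  0.3 -0.9]
down True 10.41 [ 490.4 -171.7   49.5] w 25.2 F [-0.2 -0.1  6.3]
open 10.73 [ 489.9 -171.5   48.9] w 43.9 F [-0.3  0.3  0.3]
up 11.63 [ 490.2 -171.6  138.8] w 43.9 F [ 0.2 -0.2 -0.4]
pl1 11.6333 [ 490.2 -171.6  138.8]
```

View pics/pl1.png

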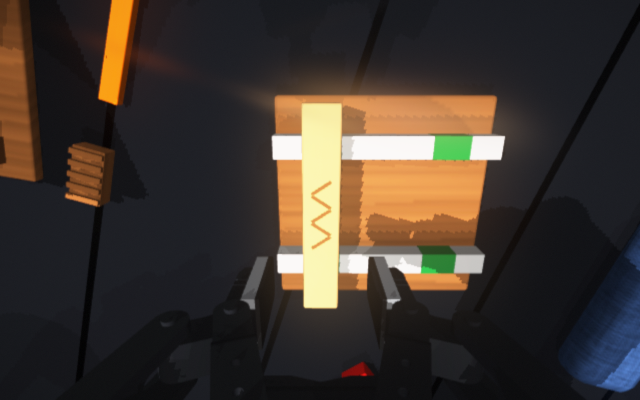

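The slat lies flat over the left-hand green bands, spanning both rails (columns 303–340, rows 103–307). Next, the second pale slat.

```bash
cat >> meas.py <<'E'
def placed(name,ztop):
    from pp import C,sx,sy
    c,P,h=load(name); q=(P-C); X=q@sx; Y=q@sy; Z=P[...,2]
    m=np.isfinite(Z)&(abs(X)<95)&(abs(Y)<95)&(abs(Z-ztop)<4)
    for k in comps(m,800,90000):
        r=cv2.minAreaRect(np.stack([X[k],Y[k]],1).astype(np.float32)); 
        A=np.c_[X[k],Y[k],np.ones(k.sum())]; b=np.linalg.lstsq(A,Z[k],rcond=None)[0]
        print("ctr",np.round(r[0],1),"size",np.round(r[1],1),"ang",round(r[2],1),"tilt",b[:2].round(4),"zmed",np.median(Z[k]).round(1))
E
python3 - <<'E'
from meas import *
placed("pl1",44)
from pp import *
pick("la",-1); wv("held2"); inhand("held2")
place((0,-45),28,-sy); 
bot.servo_line(C-50*sx+z*220,speed=200)
bot.dwell(.2); wv("pl2"); placed("pl2",44)
E
```

```text
ctr [-0.  46.2] size [ 26.1 150.2] ang 89.7 tilt [0.0005 0.0012] zmed 44.0
pre 13.6 [535.4 290.1 133.2] w 45.9 F [-0.1 -0.5 -0.5]
at False 14.66 [500.5 286.6  91.4] w 46.2 F [-0.3 -0.9 -0.1]
err [0.27 0.06 0.32]
grip 14.97 [500.5 286.6  91.5] w 24.6 F [2.9 1.  3.9]
lift 15.83 [553.5 293.6 155.1] w 25.0 F [-0.3 -0.7 -0.1]
held2 15.8333 [553.5 293.6 155.1]
held2 tool-y of face = 0.0026*z + 5.97 z range -53.5 75.2 x -12.0 12.0 15437
above 17.88 [ 518.3 -256.8  119.5] w 25.1 F [ 0.1  1.2 -0.7]
down True 19.43 [ 517.8 -257.4   49.7] w 24.8 F [-0.8  0.3  6.3]
open 19.76 [ 517.3 -257.2   48.9] w 44.3 F [-1.   0.1 -0.7]
up 20.66 [ 517.5 -257.3  138.7] w 44.0 F [ 0.3  0.2 -0.3]
pl2 21.5333 [ 456.7 -229.8  218.8]
ctr [  0.6 -43.8] size [ 26.3 149.7] ang 89.9 tilt [ 0.0005 -0.005 ] zmed 43.9
ctr [ 0.3 46.3] size [ 26.4 148.7] ang 89.8 tilt [0.0011 0.0095] zmed 44.0
```

View pics/pl2.png

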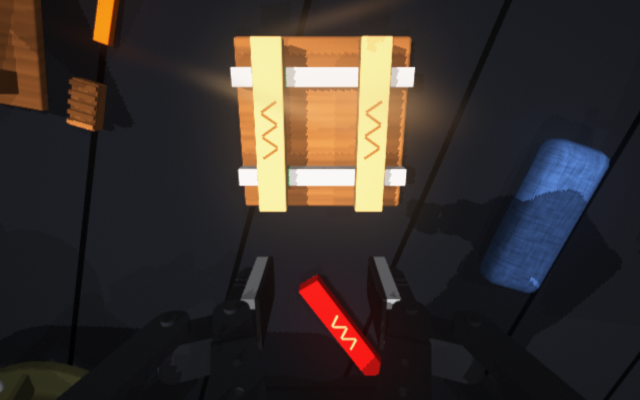

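Both pale slats cover the green bands (columns 267 and 374), within about 1.3 mm of target. Now the first dark slat, to the far rail.

```bash
python3 - <<'E'
from meas import *
from pp import *
for p,q in ((np.array(FACE["db"])+n*60,tool(-n,l)),(C+45*sx+z*135.5,tool(-z,sx)),(C-45*sx+z*135.5,tool(-z,sx))): print(np.round(bot.ik(p,q),2))
pick("db",1); wv("held3"); inhand("held3")
E
```

```text
[ 0.12  0.83  1.12 -0.01  1.89 -1.58]
[-0.41  0.49  1.54 -0.    1.11 -0.72]
[-0.53  0.35  1.74 -0.    1.05 -0.84]
pre 23.78 [560.  101.6 132.9] w 46.2 F [ 0.1 -0.5  0.2]
at False 24.84 [525.5  97.5  91.1] w 45.9 F [ 0.2  0.4 -0.4]
err [0.29 0.03 0.25]
grip 25.16 [525.5  97.5  91.2] w 24.8 F [2.2 0.7 3. ]
lift 26.02 [578.5 104.6 154.9] w 24.9 F [ 0.7 -0.4 -0.8]
held3 26.0167 [578.5 104.6 154.9]
held3 tool-y of face = 0.0006*z + 5.75 z range -53.1 75.6 x -12.0 12.0 15226
```

View pics/held3.png

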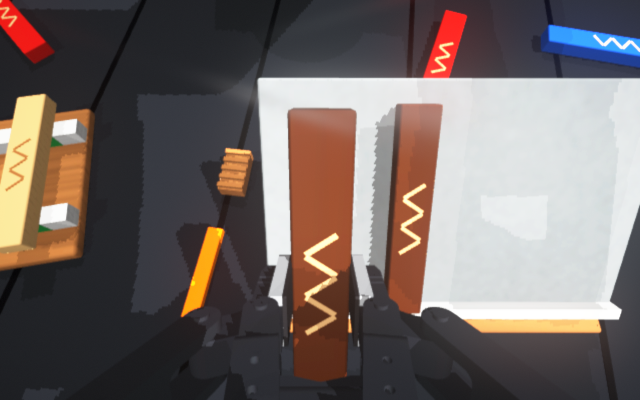

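The dark slat is held squarely (columns 288–355) and the other dark slat is undisturbed. Placing it over the far rail.

```bash
python3 - <<'E'
from meas import *
from pp import *
place((45,0),44,sx); wv("pl3"); placed("pl3",60); placed("pl3",44)
E
```

```text
above 27.24 [ 547.4 -200.1  135.4] w 24.7 F [ 0.1  0.7 -0.4]
down True 28.82 [ 546.9 -200.9   65.5] w 25.3 F [-0.3  0.2  5.9]
open 29.15 [ 546.5 -200.7   64.7] w 43.7 F [ 0.3  0.6 -1.1]
up 30.06 [ 546.7 -200.8  154.7] w 44.1 F [-0.3  0.3 -0.6]
pl3 30.0583 [ 546.7 -200.8  154.7]
ctr [44.8  1.6] size [150.1  26.1] ang 89.5 tilt [0.0012 0.001 ] zmed 59.9
ctr [-22.1  47. ] size [106.5  26. ] ang 0.1 tilt [ 0.0017 -0.0074] zmed 43.9
ctr [67.1 46.3] size [15.6 26.2] ang 1.0 tilt [-0.0116 -0.0033] zmed 44.0
ctr [-22.3 -42.7] size [ 26.6 105. ] ang 89.9 tilt [ 0.0008 -0.0265] zmed 43.8
```

View pics/pl3.png

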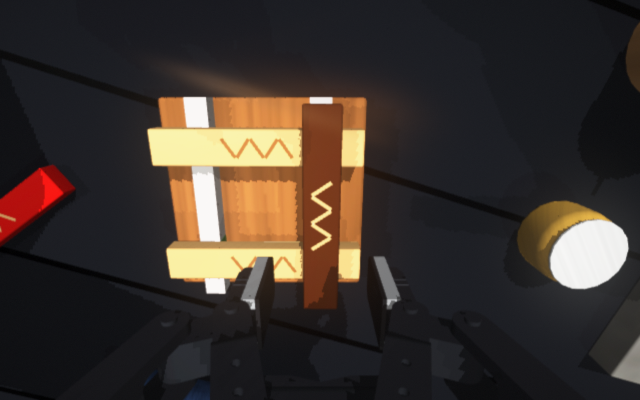

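The first dark slat lies over the far rail across both pale ones (columns 303–341), within 2 mm. Now the last one.

```bash
python3 - <<'E'
from meas import *
from pp import *
bot.servo_line(C+45*sx+z*190,speed=200)
pick("da",1); wv("held4"); inhand("held4")
place((-45,0),44,sx)
bot.servo_line(C-100*sx+z*240,tool(-z,sx),speed=150); bot.dwell(.3); wv("pl4"); placed("pl4",60); placed("pl4",44)
E
```

```text
pre 32.03 [552.  163.1 133.1] w 46.1 F [-0.5 -0.6 -0.7]
at False 33.09 [517.2 159.6  91.3] w 45.7 F [-0.5 -0.1  0.5]
err [0.26 0.04 0.27]
grip 33.41 [517.2 159.6  91.4] w 25.1 F [2.7 0.4 4.2]
lift 34.27 [570.2 166.6 155.1] w 25.0 F [-0.   0.5 -0.2]
held4 34.2667 [570.2 166.6 155.1]
held4 tool-y of face = 0.0001*z + 5.82 z range -53.2 75.4 x -12.0 12.0 15164
above 35.83 [ 461.9 -227.8  135.5] w 24.5 F [ 0.2 -0.5  0.9]
down True 37.41 [ 461.2 -228.2   65.6] w 24.7 F [-0.8  0.7  6.5]
open 37.73 [ 460.8 -228.    65. ] w 44.0 F [0.3 0.2 0.2]
up 38.63 [ 461.  -228.1  154.8] w 43.7 F [-0.7  0.2 -0.5]
pl4 39.7583 [ 409.  -244.8  239.5]
ctr [-45.1   1.7] size [149.6  26.5] ang 89.6 tilt [0.0079 0.0006] zmed 60.0
ctr [44.8  2.2] size [148.7  27.6] ang 89.6 tilt [0.0268 0.0006] zmed 60.0
ctr [ 2.6 33.7] size [61.9 59.8] ang 0.6 tilt [ 0.009  -0.0183] zmed 44.1
ctr [  1.9 -33.7] size [73.2 61.8] ang 88.9 tilt [ 0.0098 -0.0005] zmed 44.0
```

View pics/pl4.png

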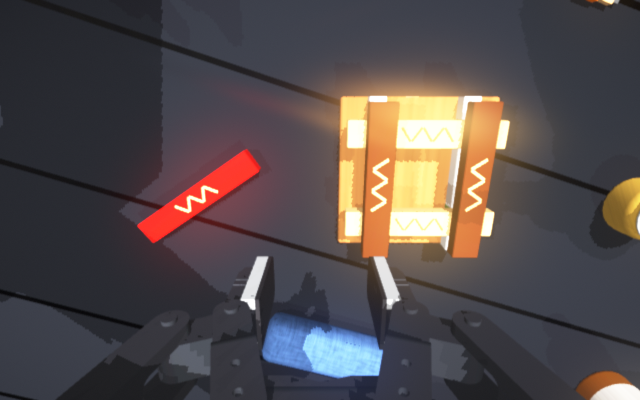

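All four slats are stacked crosswise, the darks at columns 378 and 475 over the rails. I make one last check of the bystanders in the top view, then hand in.

```bash
python3 - <<'E'
from h import *
c=bot.read_camera("top"); cv2.imwrite("pics/top9.png",c["image"])
a=cv2.imread("pics/top0.png"); d=cv2.absdiff(a,c["image"]).max(2)
for n,(u,v) in dict(pencil=(313,180),comb=(311,218),case=(471,207),knife=(166,190),pot=(316,105),mug=(250,112),wax=(372,115)).items(): print(n,np.median(d[v-10:v+10,u-6:u+6]))
s=bot.read_state(); print(s["clock"],s["ft_force"].round(2),abs(s["qvel"]).max().round(3))
bot.finish_job()
E
```

```text
pencil 1.0
comb 14.0
case 21.0
knife 1.0
pot 2.0
mug 1.0
wax 0.0
39.8583 [ 0.17 -0.22  0.1 ] 0.004
the job is handed in; nothing more can be done
```

View pics/top9.png

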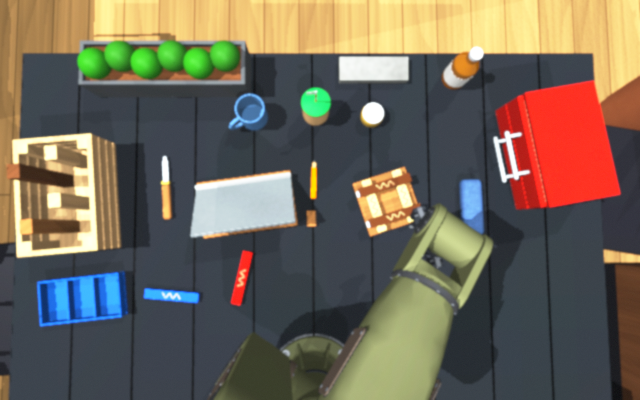

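The job is done and handed in at 39.9 s: the four slats are stacked crosswise on the stand and released. I gripped each slat square to the slope and set it down level, lowering until it touched: the pale slats over the green bands first, then the dark ones above the rails.

- **Last measurements:** centres are within about 1.3 mm of target for the pale slats and about 2.2 mm for the dark ones, in the measured stand frame. The top faces are at 44 and 60 mm as intended, and directions are within 0.01 rad.
- **Weaker checks:** in the last view, tilt fits on the slats farther from the camera or partly covered came out noisier, up to 0.027 rad. Closer views of the same slats gave 0.001 to 0.005 rad. The two pale slats are partly hidden under the dark ones, so I could not re-measure their full outlines at the end.
- **Bystanders:** the pencil, knife, pot, mug and tin match the first picture. The comb and case differed in pixel value (14 and 21), which looks like the arm's shadow and partial cover. Both appear in their original places, and I did not measure them separately.

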